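# Fetch the boxed-in amplifier module

### The job

The flat amplifier module on the storage board is boxed in by three tall things: a finned attenuator, a big capacitor and a bottle. Stand all three upright on the black mat; then take the module out and set it flat on the finned cold plate, centred and with its long side along the plate's long side; only when it is there, put each tall thing back, upright, on the centre of the very pad it came from. Set things down rather than dropping them, knock nothing over, and leave the small brass puck on its pad.

Things in the scene. Friction and masses are not known exactly. Their poses are not given: they have to be found in the camera images.
- module: die-cast amplifier module, a flat bare-metal box 90 (x) x 40 (y) x 28 (z) mm with a grey lid and a brass connector 9 mm thick sticking out 11 mm from the middle of each short end; it lies on the middle of the board, its long axis (x) along the board's x to within 3 degrees. Origin: centre of its underside. About 0.16 kg
- attenuator: black finned attenuator standing on end, 44 x 44 x 88 mm, with a metal connector 18 mm wide and 12 mm high on its top (100 mm in all); its sides may be turned up to 9 degrees against the board. Origin: centre of its underside, z up. About 0.3 kg
- capacitor: large black can capacitor standing upright, 50 mm in diameter, 84 mm high, with a grey top and two small metal screw terminals 7 mm high on it (91 mm in all). Origin: centre of its underside, z up. About 0.22 kg
- bottle: amber flux bottle, straight-sided 48 mm in diameter up to 66 mm, then a shoulder and a white cap 27 mm in diameter up to 88 mm. Origin: centre of its underside, z up. About 0.15 kg
- puck: small brass termination puck, 28 mm in diameter, 19 mm high, on the fourth pad; it stays there. Origin: centre of its underside
- board: fixed aluminium storage board, 150 (x) x 220 (y) x 6 (z) mm, its top 6 mm above the table. The module lies at its middle; four round black pads of 62 mm diameter, flush with its top, are centred at x = +-36, y = +-72 mm in its frame. The three tall things and the puck stand on the centres of these pads, one on each, in any arrangement. Origin: centre of its underside
- mat: fixed black rubber mat, 210 x 210 mm and 3 mm thick, empty at the start, to the left or to the right of the board; the side area for the tall things. Origin: centre of its underside, edges along its x and y
- cold_plate: fixed aluminium cold plate with cooling fins below and a flat bare top, 130 (x) x 84 (y) x 36 (z) mm, on the other side of the board from the mat; its top is 36 mm above the table. A small wrench lies on the table beside one of its long sides (75 mm from its middle, towards its -y). Origin: centre of its underside, x along its long side
There are look-alikes about, which are no part of the job. What is shaped like the module but blue or turquoise is not meant.

How it is judged:
On the way, in this order (a step that is already met when the one before it is completed fails the run):
1. the attenuator, the capacitor and the bottle all stand upright on the mat (x of attenuator in the frame of mat between -0.105 and 0.105 m and y of attenuator in the frame of mat between -0.105 and 0.105 m and z of each of attenuator, capacitor, bottle in the frame of mat below 0.01 m and angle between each of attenuator, capacitor, bottle's own z axis and vertical below 0.15 rad and linear speed of each of attenuator, capacitor, bottle below 0.03 m/s and x of capacitor in the frame of mat between -0.105 and 0.105 m and y of capacitor in the frame of mat between -0.105 and 0.105 m and x of bottle in the frame of mat between -0.105 and 0.105 m and y of bottle in the frame of mat between -0.105 and 0.105 m), for 0.2 s.
2. the module lies centred and square on the cold plate while the three tall things are still on the mat (all of step 1 and horizontal distance between module and cold_plate below 0.015 m and z of module in the frame of cold_plate between 0.032 and 0.041 m and angle between the x axis of module and the x axis of cold_plate, either way round below 0.25 rad and angle between module's own z axis and vertical below 0.12 rad and linear speed of module below 0.03 m/s), for 0.2 s.
At the end, for the whole second after the job is handed in: the module lies flat on the cold plate, its middle within 15 mm of the plate's and its long side within 0.25 rad of the plate's; attenuator, capacitor and bottle stand upright on the board, each within 15 mm of where it stood at the start; all released and at rest (horizontal distance between module and cold_plate below 0.015 m and z of module in the frame of cold_plate between 0.032 and 0.041 m and angle between the x axis of module and the x axis of cold_plate, either way round below 0.25 rad and angle between each of module, attenuator, capacitor, bottle's own z axis and vertical below 0.12 rad and linear speed of each of module, attenuator, capacitor, bottle below 0.03 m/s and distance of each of attenuator, capacitor, bottle from where it was at the start of the episode below 0.015 m and z of each of attenuator, capacitor, bottle in the frame of board below 0.012 m); the robot touches nothing.
It fails at once if the puck is moved more than 15 mm (distance of puck from where it was at the start of the episode above 0.015 m).
It fails at once if the module or one of the tall things is knocked over (angle between any of attenuator, capacitor, bottle, module's own z axis and vertical above 0.7 rad).
It fails at once if the module or one of the tall things is dropped from more than about 40 mm ((contact force between attenuator and the fingers below 0.05 N and linear speed of attenuator above 0.9 m/s) or (contact force between capacitor and the fingers below 0.05 N and linear speed of capacitor above 0.9 m/s) or (contact force between bottle and the fingers below 0.05 N and linear speed of bottle above 0.9 m/s) or (contact force between module and the fingers below 0.05 N and linear speed of module above 0.9 m/s)).
It also fails if it takes over 144 s, if anything falls off the work surface, if the arm or the gripper's body presses on something with over 40 N, if the wrist force passes 120 N, or if a joint passes its speed limit or range.

### The arm

A 6-joint arm with a two-finger parallel gripper is mounted at the origin on the work surface. World frame = base frame: x ahead of the robot, y to its left, z up, the work surface at z = 0. Lengths are in m, angles in rad, forces in N, time in s.
With the tool pointing down it reaches from about 0.375 to 0.975 m from the base axis. Payload 3.8 kg.
Tool frame: the origin (TCP) lies on the centre line of the jaws, within the pads' length; the fingertips stand env.tips_ahead ahead of it and the grasp point (between the pads) lies 8 mm behind it (env.tips_ahead is the distance from the TCP to the fingertips, in m); y points along the fingers, z is the direction in which the jaws open and shut, and the axes are right-handed (so a half turn about y gives the same grasp; the last joint's range is limited). The gripper opens to 88 mm and grips with 3 to 60 N. Pads are 18 mm wide; open, the fingers measure 123 mm over their backs; the gripper's body (75 mm by 187 mm) begins 45 mm behind the grasp point.
Start: joints at [-1.209, 0.264, 1.604, -0, 1.274, -0.037], TCP at [0.262, -0.622, 0.25] pointing down, gripper open.
Joint ranges: [-2.63, 2.63], [-0.94, 2.18], [0.31, 2.57], [-1.31, 4.45], [0, 2.66], [-2.55, 2.55]. Speed limits (rad/s): [2.57, 2.57, 3.14, 3.14, 3.14, 3.14].

### API

Orientations are given as a unit quaternion [x, y, z, w].
In Python, from plant import env gives the robot as it stands.
- The arm moves only by the shell command python3 -m jog 'ROWS' [OPENING] [FORCE]. ROWS is JSON, a list of rows, each a list of 2 entries, a list of its own where there are three numbers: the shift along the tool's x, y, z in m, then the turn, a rotation vector about the tool's x, y, z in degrees. A call has exactly 5 rows; each row is the pose to reach, as a shift and turn from the pose commanded when the call began, along the tool's axes at that moment; what a row does not reach only later rows make up. A row lasts 1/10 s, in which the tool goes at most 50 mm and 8.59 degrees, less where a joint would pass 70% of its speed; a pose out of reach is approached as far as the arm can. A call with a gripper value outside its range is refused whole. OPENING is the opening, from 0 (shut) to 1 (fully open), set as the call begins (- or left out, the last holds). The fingers move at their own pace and stop on an object; FORCE is the grip in N (left out, the last holds). Time passes only in rows, so rows that repeat a pose let the fingers close, or fill a call up. It gives the time, the measured TCP pose, the force and the opening at its end, in the units of the state.
- env.get_state(): the state, without advancing time (a new reading comes with each control period).
- env.grab_frame(name): name is "scene" or "top"; returns (picture, depth): 384x512x3 uint8, red, green, blue; 384x512 float32, m along the optical axis (not along the pixel's ray), 0 where there is no reading.
- env.camera_info(name): a dict with "fx", "fy", "cx", "cy" (pixels), "rvec" (rotation vector, rad) and "tvec" (3), from world to camera coordinates, as OpenCV has them. Camera axes: x right, y down, z forward; pixel columns grow to the right and rows downward; lengths in m; the calibration is good to about 2 mm. A picture is of the moment at which its call begins. camera_info takes no time and is no camera call.
- env.sign_off(): hands the job in, once; it reports no verdict.
The state is a dict: "time_s": time; "joint_pos": joint angles; "joint_velocities": joint speeds; "tau": joint torques, N m; "eef_pos": TCP position; "tool_rot": TCP orientation; "force": force on the tool from outside, world axes, zero at the start; "moment": the same for the moment, N m; "width": opening from 0.0 (shut) to 1.0 (fully open).
Only numpy, scipy, OpenCV 4.12 (cv2) and the standard library are available. Lean on these libraries where they do the work, as an engineer would, in place of code of your own. Each camera call takes 0.05 s, during which the arm holds its last target. There are 200 camera calls.

## Working session

There is one attempt and no reset: what is moved stays moved. The work goes in short steps, Python scripts to look and compute and a shell command to move; the robot and the scene stay as the last step left them, time stands still between calls to the robot, and variables do not carry over. Pictures are saved under pics/ and viewed, about 12 in all and at most 16, crops included, and the job is handed in when it is done.

```bash
mkdir -p pics; ls
python3 - <<'E'
from plant import env
import cv2,numpy as np
for n in("scene","top"):
    p,d=env.grab_frame(n); cv2.imwrite(f"pics/{n}0.png",p[:,:,::-1]); np.savez(f"pics/{n}0.npz",p=p,d=d)
    print(n,env.camera_info(n))
print(env.get_state(),env.tips_ahead)
E
```

```text
pics
scene {'fx': 383.8445154797715, 'fy': 383.8445154797715, 'cx': 248.89938580809695, 'cy': 192.58311923884185, 'rvec': array([ 1.32969941,  2.26282288, -0.86530256]), 'tvec': array([ 0.25425015, -0.31012089,  1.17661277])}
top {'fx': 444.2374130991693, 'fy': 444.2374130991693, 'cx': 250.65139924899424, 'cy': 192.98666480594986, 'rvec': array([ 2.16214928, -2.11794373,  0.16240658]), 'tvec': array([-0.00275019,  0.52500451,  1.18002312])}
{'time_s': 0.1, 'joint_pos': array([-1.20888417e+00,  2.64676442e-01,  1.60524198e+00,  2.25323204e-05,
        1.27371783e+00, -3.68959029e-02]), 'joint_velocities': array([ 9.61338099e-05, -6.69866654e-04, -3.75357660e-03, -1.49434954e-04,
       -1.81755216e-03,  9.99721290e-04]), 'tau': array([-5.59107211e-04, -5.03620362e+01, -3.58071649e+01,  7.30347494e-02,
        2.33458582e-02, -5.96036875e-05]), 'eef_pos': array([ 0.26190051, -0.62143683,  0.24851097]), 'tool_rot': array([-0.14017441,  0.69380965, -0.69238119,  0.13995564]), 'force': array([ 0.23599822, -0.4738465 , -1.46877263]), 'moment': array([ 0.01605568, -0.00759707,  0.04020185]), 'width': 1.0013595660306494} 0.011
```

View pics/scene0.png

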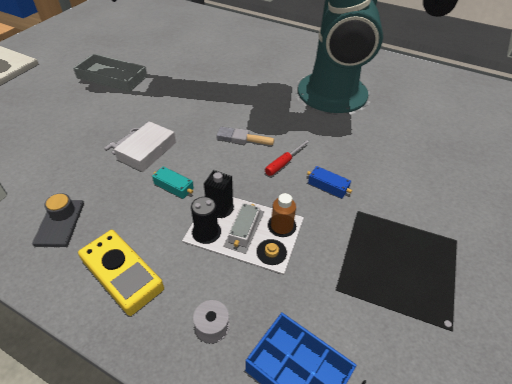

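View pics/top0.png

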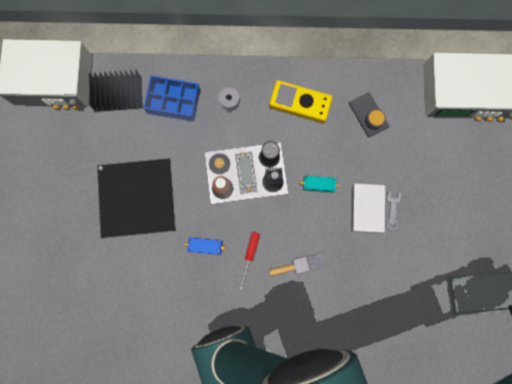

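```bash
python3 -c "
from scipy.spatial.transform import Rotation as R
print(R.from_quat([-0.14017441,  0.69380965, -0.69238119,  0.13995564]).as_matrix().round(3))"
```

```text
[[-0.922 -0.001  0.388]
 [-0.388  0.002 -0.922]
 [-0.    -1.    -0.002]]
```

The grey module lies on the board at top px (247,172), between the capacitor (270,152), attenuator (274,180), bottle (222,187) and puck (219,163). Its look-alikes are blue (206,246) and turquoise (320,184), and both lie off the board. The mat is at (136,198). The cold plate is at (369,208), with the wrench at (393,210). The black heatsink (115,90) is another distractor.

```bash
cat > h.py <<'E'
import cv2,numpy as np,sys
from plant import env
from scipy.spatial.transform import Rotation as R
def cam(n):
    c=env.camera_info(n); Rm=cv2.Rodrigues(c["rvec"])[0]
    return c,Rm,-Rm.T@c["tvec"]
def ray(n,uv,z):
    c,Rm,o=cam(n); uv=np.atleast_2d(uv).astype(float)
    d=np.c_[(uv[:,0]-c["cx"])/c["fx"],(uv[:,1]-c["cy"])/c["fy"],np.ones(len(uv))]@Rm
    return (o+d*((z-o[2])/d[:,2])[:,None])[:,:2]
def cloud(n,d):
    c,Rm,o=cam(n); v,u=np.indices(d.shape)
    P=np.stack([(u-c["cx"])/c["fx"]*d,(v-c["cy"])/c["fy"]*d,d],-1)
    return (P-c["tvec"])@Rm
def rect(n,mask,z):
    "largest contour -> metric minAreaRect on plane z"
    k=max(cv2.findContours(mask.astype(np.uint8),0,1)[0],key=cv2.contourArea)
    q=ray(n,k[:,0],z); (c,s,a)=cv2.minAreaRect((q*1000).astype(np.float32))
    return np.round(c,1),np.round(s,1),round(a,2)
def blob(p,lo,hi,u0,u1,v0,v1):
    m=np.zeros(p.shape[:2],np.uint8); h=cv2.cvtColor(p,cv2.COLOR_RGB2HSV)
    m[v0:v1,u0:u1]=cv2.inRange(h,np.array(lo),np.array(hi))[v0:v1,u0:u1]; return m>0
def go(target,yaw=None):
    "print shift (mm, tool axes) from measured pose to target TCP"
    s=env.get_state(); M=R.from_quat(s["tool_rot"]).as_matrix()
    print("tcp",s["eef_pos"].round(4),"zyaw",round(np.degrees(np.arctan2(M[1,2],M[0,2])),2),"tilt",M[2].round(4),
     "d_tool mm",((np.array(target)-s["eef_pos"])@M*1000).round(1),"w",round(s["width"],3),"t",s["time_s"])
E
python3 - <<'E'
from h import *
f=np.load("pics/top0.npz");p,d=f["p"],f["d"]
full=lambda m:cv2.morphologyEx(m.astype(np.uint8),cv2.MORPH_CLOSE,np.ones((3,3)))
w=(0,0,150),(179,60,255)
print("board",rect("top",full(blob(p,*w,195,300,135,215)),.006))
print("plate",rect("top",full(blob(p,*w,345,387,175,240)),.036))
print("mat",rect("top",full(blob(p,(0,0,0),(179,255,50),85,185,145,245)),.003))
P=cloud("top",d)
for n,(u,v) in dict(board=(247,199),mat=(136,198),plate=(369,208),module=(247,172),table=(300,220)).items(): print(n,P[v,u].round(4))
# tall tops: points by height within the board region
for nm,(u0,u1,v0,v1) in dict(cap=(255,285,138,168),att=(258,290,166,196),bot=(208,238,172,200),puck=(208,232,150,172)).items():
    q=P[v0:v1,u0:u1].reshape(-1,3); t=q[:,2].max(); s=q[q[:,2]>(.085 if t>.06 else .02)]
    print(nm,t.round(4),np.median(s,0).round(4),s.min(0).round(3),s.max(0).round(3),len(s))
q=P[150:196,232:262].reshape(-1,3); s=q[(q[:,2]>.027)&(q[:,2]<.042)]; print("mod",cv2.minAreaRect((s[:,:2]*1000).astype(np.float32)),len(s))
c=cv2.resize(p[130:215,195:345],None,fx=5,fy=5,interpolation=cv2.INTER_CUBIC); cv2.imwrite("pics/crop1.png",c[:,:,::-1])
E
```

```text
board (array([589.8,  23.8]), array([155.5, 224.7]), 9.05)
plate (array([ 492.7, -318. ]), array([ 86.5, 134.2]), 87.87)
mat (array([511.9, 333.5]), array([202.1, 203.4]), 6.96)
board [ 0.5141  0.0183 -0.0023]
mat [0.5096 0.332  0.0038]
plate [ 0.4908 -0.3176  0.0348]
module [0.5845 0.0195 0.0355]
table [ 0.457  -0.1318  0.0026]
cap 1.2466 [ 0.6354 -0.0416  0.0902] [ 0.338 -0.071  0.085] [0.66  0.003 1.247] 272
att 1.2466 [ 0.564  -0.0521  0.0939] [ 0.338 -0.074  0.086] [0.589 0.003 1.247] 219
bot 1.2466 [0.5422 0.0892 0.0933] [0.338 0.003 0.086] [0.556 0.103 1.247] 84
puck 1.2466 [0.3378 0.0031 1.2466] [0.338 0.003 1.247] [0.338 0.003 1.247] 1
mod ((590.6314086914062, 20.972341537475586), (66.70624542236328, 93.88020324707031), 81.06422424316406) 456
```

View pics/crop1.png

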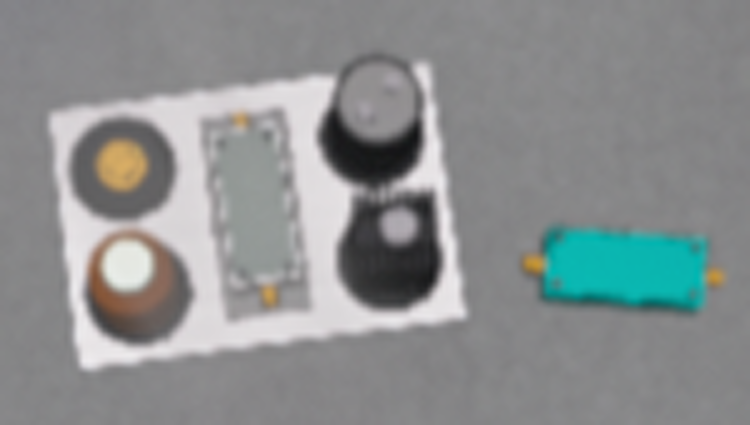

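Run:
```python
from h import *
c=np.array([[48,115],[82,370],[467,318],[430,65]])/5-.4+[195,130]
q=ray("top",c,.006); ctr=q.mean(0)
a=lambda v:np.degrees(np.arctan2(v[1],v[0])).round(2)
print(q.round(4),"ctr",ctr.round(4),"xaxis",a(q[0]-q[1]),a(q[3]-q[2]),"yaxis-90",a(q[1]-q[2])-90,a(q[0]-q[3])-90)
for n,uv,z in [("puck pad",(123,168),.006),("puck top",(121,164),.025),("bottle cap",(128,265),.094),("cap top",(379,99),.090),("att conn",(401,226),.106),("cap pad?",(378,0),.006),("brass A",(241,121),.025),("brass B",(270,295),.025),("lid",(253,202),.034)]:
    print(n,(ray("top",np.array(uv)/5-.4+[195,130],z)[0]*1000).round(1))
for yaw in (8,):
  Y=np.radians(yaw);M=np.array([[np.cos(Y),-np.sin(Y)],[np.sin(Y),np.cos(Y)]])
  for s in [(36,72),(-36,72),(36,-72),(-36,-72)]: print("pad",s,(M@s+ctr*1000).round(1))
# scene view: cap of bottle, tops
print("scene cap top",(ray("scene",(203,204),.090)*1000).round(1),"bottle cap",(ray("scene",(285,200),.094)*1000).round(1),"att conn",(ray("scene",(218,176),.106)*1000).round(1))
```

```text
[[ 0.6447  0.1438]
 [ 0.4978  0.1192]
 [ 0.5319 -0.0973]
 [ 0.6787 -0.0749]] ctr [0.5883 0.0227] xaxis 9.49 8.69 yaxis-90 8.950000000000003 8.840000000000003
puck pad [614.5  99.8]
puck top [612.6  99.5]
bottle cap [542.7  88.7]
cap top [636.3 -42.5]
att conn [564.2 -54.3]
cap pad? [716.8 -44.4]
brass A [638.8  32.6]
brass B [539.6  14.1]
lid [590.4  24.6]
pad (36, 72) [613.9  99. ]
pad (-36, 72) [542.6  89. ]
pad (36, -72) [633.9 -43.6]
pad (-36, -72) [562.6 -53.6]
scene cap top [[634.4 -44. ]] bottle cap [[549.6  92.2]] att conn [[567.9 -50.1]]
```

The crop confirms the grey-lidded module with brass ends on the board; the turquoise one is off the board at right. The board centre is about (588,23) mm, yaw +9°. The attenuator (564,-54) looks turned to about +1.5° world. I'll go above it first.

```bash
python3 -m jog '[[[-0.038,0,-0.031],[0,4,0]],[[-0.076,0,-0.062],[0,8,0]],[[-0.114,0,-0.093],[0,12,0]],[[-0.152,0,-0.124],[0,16,0]],[[-0.190,0,-0.155],[0,20.8,0]]]' 0.8 25; python3 -c "
from h import *
go((.564,-.054,.20))"
```

```text
time_s: 0.6
eef_pos: [0.3773, -0.4034, 0.2491]
tool_rot: [-0.011, 0.707, -0.707, 0.011]
force: [0.8, 0.6, -0.2]
width: 0.801
tcp [ 0.3773 -0.4034  0.2491] zyaw -88.17 tilt [ 4.e-04 -1.e+00 -7.e-04] d_tool mm [-197.8   49.3 -343.2] w 0.801 t 0.6
```

```bash
python3 -m jog '[[[-0.020,0,-0.035],[0,0,0]],[[-0.040,0,-0.070],[0,0,0]],[[-0.060,0,-0.105],[0,0,0]],[[-0.080,0,-0.140],[0,0,0]],[[-0.100,0,-0.172],[0,0,0]]]' && python3 -m jog '[[[-0.020,0,-0.035],[0,0,0]],[[-0.040,0.01,-0.070],[0,0,0]],[[-0.060,0.02,-0.105],[0,0,0]],[[-0.080,0.03,-0.140],[0,0,0]],[[-0.098,0.04,-0.171],[0,0,0]]]' | tail -3;  python3 - <<'E'
from h import *
go((.564,-.054,.068))
p,d=env.grab_frame("scene")
c=cv2.resize(p[110:280,140:340],None,fx=4,fy=3.5,interpolation=cv2.INTER_CUBIC); cv2.imwrite("pics/c2.png",c[:,:,::-1])
go((.564,-.054,.068))
E
```

```text
time_s: 1.1
eef_pos: [0.4709, -0.228, 0.2493]
tool_rot: [-0.013, 0.707, -0.707, 0.013]
force: [0.6, 0.3, 0.4]
width: 0.801
tool_rot: [-0.013, 0.707, -0.707, 0.013]
force: [0.1, -0.5, 0.9]
width: 0.8
tcp [ 0.5629 -0.0536  0.2089] zyaw -87.92 tilt [ 5.e-04 -1.e+00 -2.e-04] d_tool mm [ -1.2 140.9   0.5] w 0.8 t 1.6
tcp [ 0.5639 -0.0495  0.207 ] zyaw -87.82 tilt [ 0.0011 -1.     -0.0041] d_tool mm [ -0.  139.    5.1] w 0.801 t 1.65
```

View pics/c2.png

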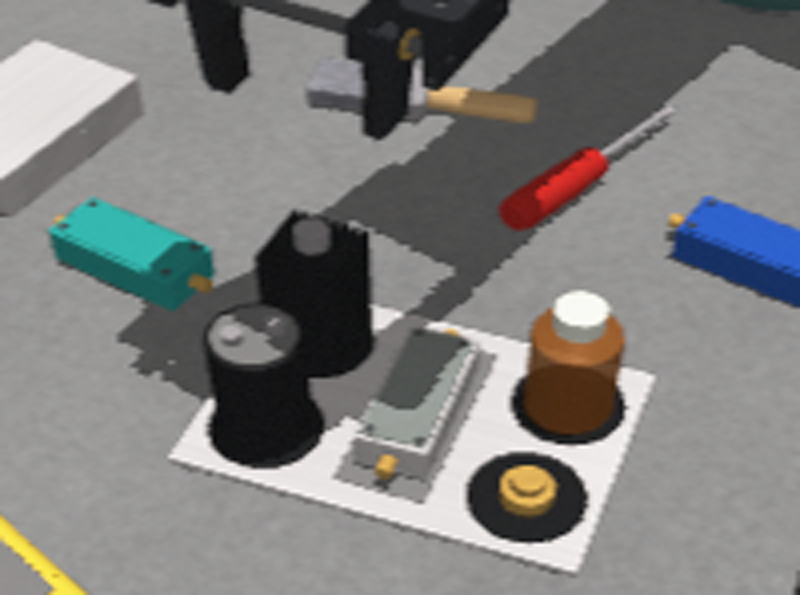

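The scene view shows the gripper above and clear, with the attenuator in crop px (312,290). I'll descend partway, settle and check.

```bash
python3 -m jog '[[[0,0.02,0.0],[0,0,0]],[[0,0.04,0.0],[0,0,0]],[[0,0.06,0.0],[0,0,0]],[[0,0.06,0.0],[0,0,0]],[[0,0.06,0.0],[0,0,0]]]' >/dev/null;  python3 - <<'E'
from h import *
go((.564,-.054,.068))
E
```

```text
tcp [ 0.5621 -0.0556  0.1493] zyaw -87.95 tilt [ 1.6e-03 -1.0e+00 -3.0e-04] d_tool mm [-2.1 81.3 -1.5] w 0.799 t 2.15
```

```bash
python3 -m jog '[[[-0.001,0.025,-0.001],[0,0,0]],[[-0.002,0.05,-0.0015],[0,0,0]],[[-0.002,0.07,-0.0015],[0,0,0]],[[-0.002,0.081,-0.0015],[0,0,0]],[[-0.002,0.081,-0.0015],[0,0,0]]]' ; python3 -m jog '[[[0,0,0],[0,0,0]],[[0,0,0],[0,0,0]],[[0,0,0],[0,0,0]],[[0,0,0],[0,0,0]],[[0,0,0],[0,0,0]]]' 0.3 25
python3 - <<'E'
from h import *
go((.564,-.054,.068))
E
```

```text
time_s: 2.65
eef_pos: [0.564, -0.054, 0.0681]
tool_rot: [-0.013, 0.707, -0.707, 0.012]
force: [-0.3, -0.5, -0.1]
width: 0.804
time_s: 3.15
eef_pos: [0.5655, -0.054, 0.0699]
tool_rot: [0.012, -0.707, 0.707, -0.013]
force: [0.0, 1.3, 3.9]
width: 0.504
tcp [ 0.5655 -0.054   0.0699] zyaw -87.95 tilt [-2.1e-03 -1.0e+00  3.0e-04] d_tool mm [ 1.5  1.9 -0.1] w 0.504 t 3.15
```

```bash
python3 -m jog '[[[0,-0.02,0],[0,0,0]],[[0,-0.055,0],[0,0,0]],[[0,-0.095,0],[0,0,0]],[[0,-0.13,0],[0,0,0]],[[0,-0.14,0],[0,0,0]]]' - 30; python3 -m jog '[[[-0.003,0,-0.025],[0,0,0]],[[-0.006,0,-0.065],[0,0,0]],[[-0.009,0,-0.11],[0,0,0]],[[-0.012,0,-0.155],[0,0,0]],[[-0.015,0,-0.2],[0,0,0]]]'; python3 -m jog '[[[-0.003,0,-0.045],[0,0,0]],[[-0.006,0,-0.09],[0,0,0]],[[-0.009,0,-0.13],[0,0,0]],[[-0.012,0,-0.165],[0,0,0]],[[-0.015,0,-0.195],[0,0,0]]]'; python3 -m jog '[[[0,0,0],[0,0,0]],[[0,0.02,0],[0,0,0]],[[0,0.05,0],[0,0,0]],[[0,0.08,0],[0,0,0]],[[0,0.09,0],[0,0,0]]]'
python3 - <<'E'
from h import *
go((.581,.342,.066))
E
```

```text
time_s: 3.65
eef_pos: [0.5668, -0.0543, 0.2129]
tool_rot: [0.01, -0.707, 0.707, -0.015]
force: [0.3, -0.6, -1.8]
width: 0.503
time_s: 4.15
eef_pos: [0.571, 0.1477, 0.2063]
tool_rot: [0.014, -0.707, 0.707, -0.011]
force: [1.8, -0.0, -1.9]
width: 0.499
time_s: 4.65
eef_pos: [0.5789, 0.3434, 0.2057]
tool_rot: [0.014, -0.706, 0.708, -0.012]
force: [0.7, -0.0, -2.6]
width: 0.499
time_s: 5.15
eef_pos: [0.5768, 0.3392, 0.1126]
tool_rot: [0.016, -0.705, 0.709, -0.009]
force: [-1.4, 0.7, -3.1]
width: 0.501
tcp [0.5768 0.3392 0.1126] zyaw -87.97 tilt [ 0.0089 -0.9999  0.0047] d_tool mm [-4.7 46.5 -2.9] w 0.501 t 5.15
```

```bash
python3 -m jog '[[[0,0.015,0],[0,0,0]],[[0,0.03,0],[0,0,0]],[[0,0.04,0],[0,0,0]],[[0,0.044,0],[0,0,0]],[[0,0.044,0],[0,0,0]]]'; python3 -m jog '[[[0,0,0],[0,0,0]],[[0,0.001,0],[0,0,0]],[[0,0.002,0],[0,0,0]],[[0,0.003,0],[0,0,0]],[[0,0.003,0],[0,0,0]]]';python3 - <<'E'
from h import *
go((.581,.342,.065))
E
```

```text
time_s: 5.65
eef_pos: [0.5803, 0.3417, 0.0743]
tool_rot: [0.013, -0.707, 0.707, -0.012]
force: [0.3, 0.8, -2.6]
width: 0.502
time_s: 6.15
eef_pos: [0.5803, 0.3418, 0.0717]
tool_rot: [0.013, -0.707, 0.707, -0.013]
force: [-0.6, 0.3, -2.5]
width: 0.5
tcp [0.5803 0.3418 0.0717] zyaw -87.95 tilt [ 1.e-04 -1.e+00  0.e+00] d_tool mm [-0.7  6.7 -0.2] w 0.5 t 6.15
```

```bash
python3 -m jog '[[[0,0.001,0],[0,0,0]],[[0,0.002,0],[0,0,0]],[[0,0.003,0],[0,0,0]],[[0,0.004,0],[0,0,0]],[[0,0.005,0],[0,0,0]]]'; python3 -m jog '[[[0,0.001,0],[0,0,0]],[[0,0.0015,0],[0,0,0]],[[0,0.0015,0],[0,0,0]],[[0,0.0015,0],[0,0,0]],[[0,0.0015,0],[0,0,0]]]'
```

```text
time_s: 6.65
eef_pos: [0.5803, 0.3419, 0.0669]
tool_rot: [-0.013, 0.707, -0.707, 0.013]
force: [-2.0, -1.6, 3.8]
width: 0.504
time_s: 7.15
eef_pos: [0.5805, 0.3419, 0.067]
tool_rot: [-0.013, 0.707, -0.707, 0.013]
force: [-3.8, -1.4, 7.7]
width: 0.5
```

```bash
python3 -m jog '[[[0,0,0],[0,0,0]],[[0,0,0],[0,0,0]],[[0,0,0],[0,0,0]],[[0,0,0],[0,0,0]],[[0,0,0],[0,0,0]]]' 0.8; python3 -m jog '[[[0,-0.02,0],[0,0,0]],[[0,-0.055,0],[0,0,0]],[[0,-0.095,0],[0,0,0]],[[0,-0.135,0],[0,0,0]],[[0,-0.14,0],[0,0,0]]]'; python3 -m jog '[[[-0.004,0,0.025],[0,0,0]],[[-0.008,0,0.065],[0,0,0]],[[-0.012,0,0.11],[0,0,0]],[[-0.016,0,0.155],[0,0,0]],[[-0.02,0,0.2],[0,0,0]]]'; python3 -m jog '[[[-0.004,0,0.045],[0,-2,0]],[[-0.008,0,0.09],[0,-4,0]],[[-0.013,0,0.13],[0,-6,0]],[[-0.018,0,0.165],[0,-7,0]],[[-0.022,0,0.186],[0,-7,0]]]'; python3 -m jog '[[[0,0,0],[0,0,0]],[[0,0.02,0],[0,0,0]],[[0,0.04,0],[0,0,0]],[[0,0.05,0],[0,0,0]],[[0,0.05,0],[0,0,0]]]'
python3 - <<'E'
from h import *
p,d=env.grab_frame("top"); np.savez("pics/t3.npz",p=p,d=d)
c=cv2.resize(p[130:260,80:300],None,fx=3.5,fy=3.5,interpolation=cv2.INTER_CUBIC); cv2.imwrite("pics/c3.png",c[:,:,::-1])
go((.636,-.0425,.070))
E
```

```text
time_s: 7.65
eef_pos: [0.5804, 0.3418, 0.065]
tool_rot: [0.013, -0.707, 0.707, -0.013]
force: [-0.8, -0.1, 0.2]
width: 0.802
time_s: 8.15
eef_pos: [0.5837, 0.3436, 0.2124]
tool_rot: [-0.009, 0.709, -0.705, 0.016]
force: [0.5, 0.2, 0.3]
width: 0.804
time_s: 8.65
eef_pos: [0.607, 0.1411, 0.2039]
tool_rot: [0.013, -0.707, 0.707, -0.012]
force: [1.2, 0.1, -0.2]
width: 0.798
time_s: 9.15
eef_pos: [0.6358, -0.0452, 0.2039]
tool_rot: [0.056, -0.705, 0.705, -0.055]
force: [0.5, 0.5, 0.5]
width: 0.803
time_s: 9.65
eef_pos: [0.6343, -0.0413, 0.1525]
tool_rot: [-0.058, 0.705, -0.704, 0.054]
force: [0.6, -0.6, 0.3]
width: 0.801
tcp [ 0.6353 -0.0415  0.154 ] zyaw -80.91 tilt [ 2.4e-03 -1.0e+00 -9.0e-04] d_tool mm [-0.8 84.   1.2] w 0.802 t 9.7
```

View pics/c3.png

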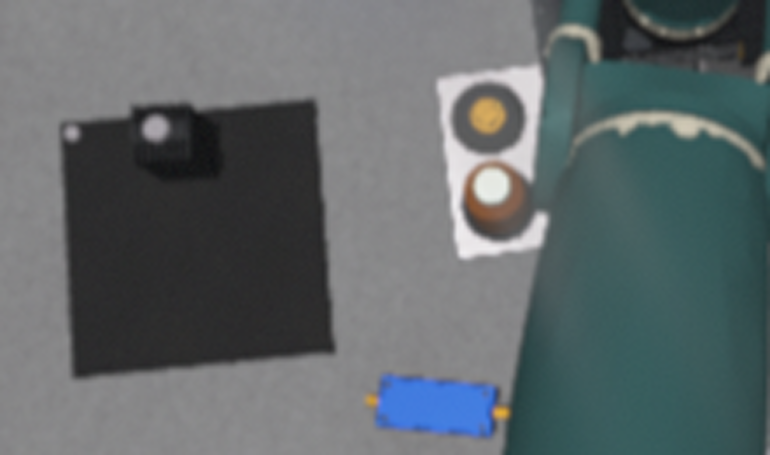

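The attenuator stands upright on the mat (crop px 163,135), and the tool is above the capacitor.

```bash
python3 -m jog '[[[0,0.025,0.001],[0,0,0]],[[-0.001,0.05,0.001],[0,0,0]],[[-0.001,0.07,0.001],[0,0,0]],[[-0.001,0.084,0.001],[0,0,0]],[[-0.001,0.086,0.001],[0,0,0]]]' ; python3 -m jog '[[[0,0,0],[0,0,0]],[[0,0,0],[0,0,0]],[[0,0,0],[0,0,0]],[[0,0,0],[0,0,0]],[[0,0,0],[0,0,0]]]' 0.3 30
python3 - <<'E'
from h import *
go((.5115,.3335,.070))
E
```

```text
time_s: 10.2
eef_pos: [0.6364, -0.0428, 0.0679]
tool_rot: [-0.057, 0.705, -0.705, 0.055]
force: [-0.1, -0.3, 0.4]
width: 0.794
time_s: 10.7
eef_pos: [0.6385, -0.0432, 0.0708]
tool_rot: [0.055, -0.705, 0.705, -0.057]
force: [0.7, 0.8, 5.4]
width: 0.557
tcp [ 0.6385 -0.0432  0.0708] zyaw -80.95 tilt [-2.6e-03 -1.0e+00  4.0e-04] d_tool mm [  66.2    0.4 -392. ] w 0.557 t 10.7
```

```bash
python3 -m jog '[[[0,-0.02,0],[0,0,0]],[[0,-0.055,0],[0,0,0]],[[0,-0.095,0],[0,0,0]],[[0,-0.13,0],[0,0,0]],[[0,-0.14,0],[0,0,0]]]'; python3 -m jog '[[[0.005,0,-0.025],[0,0,0]],[[0.012,0,-0.065],[0,0,0]],[[0.019,0,-0.11],[0,0,0]],[[0.026,0,-0.155],[0,0,0]],[[0.033,0,-0.2],[0,0,0]]]'; python3 -m jog '[[[0.007,0,-0.045],[0,0,0]],[[0.015,0,-0.09],[0,0,0]],[[0.022,0,-0.13],[0,0,0]],[[0.028,0,-0.165],[0,0,0]],[[0.032,0,-0.192],[0,0,0]]]'; python3 -m jog '[[[0,0,0],[0,0,0]],[[0,0.02,0],[0,0,0]],[[0,0.05,0],[0,0,0]],[[0,0.08,0],[0,0,0]],[[0,0.09,0],[0,0,0]]]';  python3 -m jog '[[[0,0.015,0],[0,0,0]],[[0,0.03,0],[0,0,0]],[[0,0.042,0],[0,0,0]],[[0,0.046,0],[0,0,0]],[[0,0.046,0],[0,0,0]]]'
python3 - <<'E'
from h import *
go((.5115,.3335,.067))
E
```

```text
time_s: 11.2
eef_pos: [0.6396, -0.0436, 0.2139]
tool_rot: [0.053, -0.704, 0.705, -0.058]
force: [-0.0, -0.1, -2.2]
width: 0.558
time_s: 11.7
eef_pos: [0.5714, 0.1501, 0.2069]
tool_rot: [0.057, -0.705, 0.705, -0.054]
force: [0.0, 1.0, -2.2]
width: 0.56
time_s: 12.2
eef_pos: [0.5093, 0.3351, 0.2068]
tool_rot: [0.057, -0.704, 0.705, -0.055]
force: [0.5, 0.1, -2.7]
width: 0.558
time_s: 12.7
eef_pos: [0.5085, 0.3309, 0.1139]
tool_rot: [0.058, -0.703, 0.706, -0.053]
force: [-1.4, -0.7, -2.4]
width: 0.559
time_s: 13.2
eef_pos: [0.5112, 0.3335, 0.0726]
tool_rot: [0.056, -0.705, 0.705, -0.055]
force: [-0.9, 0.2, -2.2]
width: 0.559
tcp [0.5112 0.3335 0.0726] zyaw -80.95 tilt [ 9.e-04 -1.e+00  4.e-04] d_tool mm [-0.3  5.6  0. ] w 0.559 t 13.2
```

```bash
python3 -m jog '[[[0,0.001,0],[0,0,0]],[[0,0.002,0],[0,0,0]],[[0,0.003,0],[0,0,0]],[[0,0.004,0],[0,0,0]],[[0,0.004,0],[0,0,0]]]'; python3 -m jog '[[[0,0.0005,0],[0,0,0]],[[0,0.001,0],[0,0,0]],[[0,0.0015,0],[0,0,0]],[[0,0.0015,0],[0,0,0]],[[0,0.0015,0],[0,0,0]]]'
```

```text
time_s: 13.7
eef_pos: [0.5115, 0.3337, 0.0693]
tool_rot: [-0.056, 0.705, -0.705, 0.056]
force: [0.5, 0.3, -2.0]
width: 0.557
time_s: 14.2
eef_pos: [0.5115, 0.3337, 0.0678]
tool_rot: [-0.056, 0.705, -0.705, 0.056]
force: [0.4, 0.7, -0.7]
width: 0.557
```

```bash
python3 -m jog '[[[0,0.001,0],[0,0,0]],[[0,0.001,0],[0,0,0]],[[0,0.001,0],[0,0,0]],[[0,0.001,0],[0,0,0]],[[0,0.001,0],[0,0,0]]]'; python3 -m jog '[[[0,0,0],[0,0,0]],[[0,0,0],[0,0,0]],[[0,0,0],[0,0,0]],[[0,0,0],[0,0,0]],[[0,0,0],[0,0,0]]]' 0.8; python3 -m jog '[[[0,-0.02,0],[0,0,0]],[[0,-0.055,0],[0,0,0]],[[0,-0.085,0],[0,0,0]],[[0,-0.1,0],[0,0,0]],[[0,-0.1,0],[0,0,0]]]' >/dev/null; python3 -m jog '[[[0.002,0,0.025],[0,0,0]],[[0.004,0,0.065],[0,0,0]],[[0.006,0,0.11],[0,0,0]],[[0.007,0,0.155],[0,0,0]],[[0.008,0,0.2],[0,0,0]]]'; python3 -m jog '[[[0,0,0.03],[0,0,0]],[[0,0,0.047],[0,0,0]],[[0,0.01,0.047],[0,0,0]],[[0,0.03,0.047],[0,0,0]],[[0,0.03,0.047],[0,0,0]]]'
python3 - <<'E'
from h import *
p,d=env.grab_frame("scene")
c=cv2.resize(p[160:340,160:480],None,fx=2.5,fy=2.5,interpolation=cv2.INTER_CUBIC); cv2.imwrite("pics/c4.png",c[:,:,::-1])
go((.5425,.0887,.050))
E
```

```text
time_s: 14.7
eef_pos: [0.5118, 0.3338, 0.0678]
tool_rot: [-0.056, 0.705, -0.705, 0.056]
force: [-1.7, -1.8, 6.5]
width: 0.56
time_s: 15.2
eef_pos: [0.5114, 0.3336, 0.0665]
tool_rot: [0.056, -0.705, 0.705, -0.056]
force: [-0.4, 0.4, 0.3]
width: 0.802
time_s: 16.2
eef_pos: [0.5336, 0.1331, 0.1644]
tool_rot: [0.057, -0.705, 0.705, -0.055]
force: [0.6, -0.7, -0.3]
width: 0.803
time_s: 16.7
eef_pos: [0.5389, 0.0888, 0.132]
tool_rot: [-0.059, 0.705, -0.705, 0.053]
force: [0.0, 0.4, -0.6]
width: 0.8
tcp [0.5398 0.089  0.1335] zyaw -80.92 tilt [ 6.2e-03 -1.0e+00 -6.0e-04] d_tool mm [-3.1 83.5  0.8] w 0.8 t 16.75
```

View pics/c4.png

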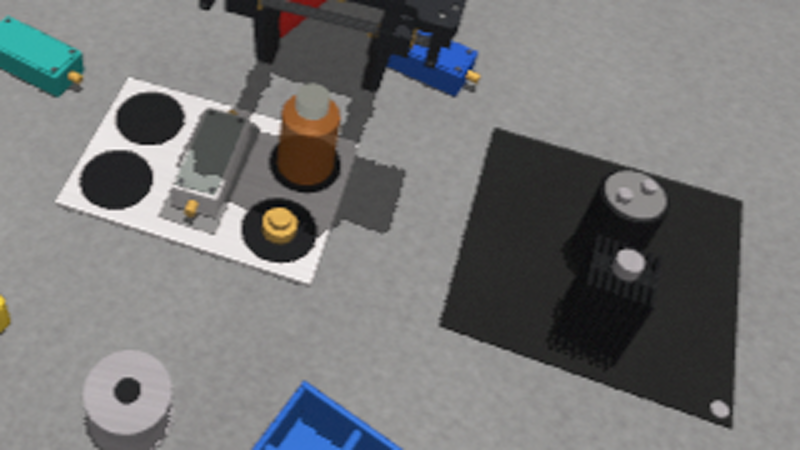

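Both the attenuator and the capacitor stand upright on the mat, with the tool above the bottle (px 312,105). Bottle next.

```bash
python3 -m jog '[[[-0.001,0.025,0.0005],[0,0,0]],[[-0.0015,0.05,0.0005],[0,0,0]],[[-0.0015,0.07,0.0005],[0,0,0]],[[-0.0015,0.082,0.0005],[0,0,0]],[[-0.0015,0.084,0.0005],[0,0,0]]]' ; python3 -m jog '[[[0,0,0],[0,0,0]],[[0,0,0],[0,0,0]],[[0,0,0],[0,0,0]],[[0,0,0],[0,0,0]],[[0,0,0],[0,0,0]]]' 0.3 25
python3 - <<'E'
from h import *
go((.4425,.325,.050))
E
```

```text
time_s: 17.25
eef_pos: [0.5426, 0.0887, 0.0511]
tool_rot: [0.057, -0.705, 0.705, -0.055]
force: [-1.2, -0.3, -0.4]
width: 0.803
time_s: 17.75
eef_pos: [0.5451, 0.0884, 0.054]
tool_rot: [-0.055, 0.705, -0.705, 0.057]
force: [-0.1, 1.0, 4.9]
width: 0.539
tcp [0.5451 0.0884 0.054 ] zyaw -80.96 tilt [-2.4e-03 -1.0e+00 -1.0e-04] d_tool mm [  64.1    3.9 -249.7] w 0.539 t 17.75
```

```bash
python3 -m jog '[[[0,-0.02,0],[0,0,0]],[[0,-0.055,0],[0,0,0]],[[0,-0.095,0],[0,0,0]],[[0,-0.13,0],[0,0,0]],[[0,-0.14,0],[0,0,0]]]'; python3 -m jog '[[[0.005,0,-0.02],[0,0,0]],[[0.015,0,-0.05],[0,0,0]],[[0.025,0,-0.085],[0,0,0]],[[0.034,0,-0.12],[0,0,0]],[[0.043,0,-0.155],[0,0,0]]]'; python3 -m jog '[[[0.007,0,-0.035],[0,0,0]],[[0.013,0,-0.065],[0,0,0]],[[0.019,0,-0.09],[0,0,0]],[[0.019,0,-0.095],[0,0,0]],[[0.019,0,-0.095],[0,0,0]]]'; python3 -m jog '[[[0,0,0],[0,0,0]],[[0,0.02,0],[0,0,0]],[[0,0.05,0],[0,0,0]],[[0,0.08,0],[0,0,0]],[[0,0.09,0],[0,0,0]]]';  python3 -m jog '[[[0,0.015,0],[0,0,0]],[[0,0.03,0],[0,0,0]],[[0,0.042,0],[0,0,0]],[[0,0.046,0],[0,0,0]],[[0,0.046,0],[0,0,0]]]'
python3 - <<'E'
from h import *
go((.4425,.325,.047))
E
```

```text
time_s: 18.25
eef_pos: [0.5465, 0.0884, 0.1972]
tool_rot: [-0.053, 0.705, -0.705, 0.058]
force: [-0.5, -0.8, -1.0]
width: 0.539
time_s: 18.75
eef_pos: [0.4754, 0.235, 0.1907]
tool_rot: [0.056, -0.705, 0.705, -0.055]
force: [0.2, 0.1, -1.4]
width: 0.536
time_s: 19.25
eef_pos: [0.4426, 0.3253, 0.1911]
tool_rot: [0.057, -0.704, 0.705, -0.056]
force: [0.3, 0.2, -0.3]
width: 0.539
time_s: 19.75
eef_pos: [0.4418, 0.3225, 0.0992]
tool_rot: [0.057, -0.704, 0.706, -0.053]
force: [0.3, -0.1, -1.0]
width: 0.533
time_s: 20.25
eef_pos: [0.4432, 0.3252, 0.0561]
tool_rot: [0.056, -0.705, 0.705, -0.055]
force: [0.4, 0.3, -1.2]
width: 0.535
tcp [0.4432 0.3252 0.0561] zyaw -80.94 tilt [ 1.e-03 -1.e+00  5.e-04] d_tool mm [0.7 9.1 0.1] w 0.535 t 20.25
```

```bash
python3 -m jog '[[[0,0.001,0],[0,0,0]],[[0,0.002,0],[0,0,0]],[[0,0.003,0],[0,0,0]],[[0,0.004,0],[0,0,0]],[[0,0.004,0],[0,0,0]]]'; python3 -m jog '[[[0,0.0005,0],[0,0,0]],[[0,0.001,0],[0,0,0]],[[0,0.0015,0],[0,0,0]],[[0,0.002,0],[0,0,0]],[[0,0.002,0],[0,0,0]]]'; python3 -m jog '[[[0,0.0005,0],[0,0,0]],[[0,0.001,0],[0,0,0]],[[0,0.0015,0],[0,0,0]],[[0,0.002,0],[0,0,0]],[[0,0.002,0],[0,0,0]]]'
```

```text
time_s: 20.75
eef_pos: [0.4434, 0.3254, 0.0528]
tool_rot: [-0.056, 0.705, -0.705, 0.056]
force: [-0.5, -0.1, -0.5]
width: 0.539
time_s: 21.25
eef_pos: [0.4435, 0.3254, 0.051]
tool_rot: [0.056, -0.705, 0.705, -0.056]
force: [-1.0, -1.0, 2.6]
width: 0.538
time_s: 21.75
eef_pos: [0.4436, 0.3255, 0.0509]
tool_rot: [0.056, -0.705, 0.705, -0.056]
force: [-6.4, -4.0, 16.3]
width: 0.536
```

```bash
python3 -m jog '[[[0,-0.001,0],[0,0,0]],[[0,-0.002,0],[0,0,0]],[[0,-0.002,0],[0,0,0]],[[0,-0.002,0],[0,0,0]],[[0,-0.002,0],[0,0,0]]]'; python3 -m jog '[[[0,0,0],[0,0,0]],[[0,0,0],[0,0,0]],[[0,0,0],[0,0,0]],[[0,0,0],[0,0,0]],[[0,0,0],[0,0,0]]]' 0.8; python3 -m jog '[[[0,-0.02,0],[0,0,0]],[[0,-0.06,0],[0,0,0]],[[0,-0.105,0],[0,0,0]],[[0,-0.14,0],[0,0,0]],[[0,-0.15,0],[0,0,0]]]'
python3 - <<'E'
from h import *
p,d=env.grab_frame("top"); np.savez("pics/t5.npz",p=p,d=d)
c=cv2.resize(p[130:250,85:295],None,fx=3.6,fy=3.6,interpolation=cv2.INTER_CUBIC); cv2.imwrite("pics/c5.png",c[:,:,::-1])
b=blob(p,(12,100,110),(35,255,255),235,262,145,200)
k=[cv2.moments(x) for x in cv2.findContours(b.astype(np.uint8),0,1)[0] if cv2.contourArea(x)>1]
k=np.array([[m["m10"]/m["m00"],m["m01"]/m["m00"]] for m in k]); print(k,ray("top",k,.024) if len(k) else 0)
go((.590,.0235,.022))
E
```

```text
time_s: 22.25
eef_pos: [0.4437, 0.3255, 0.051]
tool_rot: [-0.056, 0.705, -0.705, 0.056]
force: [-1.5, -0.5, 5.4]
width: 0.54
time_s: 22.75
eef_pos: [0.4434, 0.3253, 0.0505]
tool_rot: [0.056, -0.705, 0.705, -0.056]
force: [0.7, 0.6, 0.0]
width: 0.798
time_s: 23.25
eef_pos: [0.4459, 0.327, 0.2059]
tool_rot: [-0.053, 0.706, -0.703, 0.058]
force: [0.5, -0.1, -0.6]
width: 0.798
[[248.5 189. ]] [[0.53863578 0.01439408]]
tcp [0.4456 0.3268 0.2053] zyaw -80.95 tilt [-0.0071 -1.     -0.0032] d_tool mm [-93.6 182.9 322.8] w 0.804 t 23.3
```

View pics/c5.png

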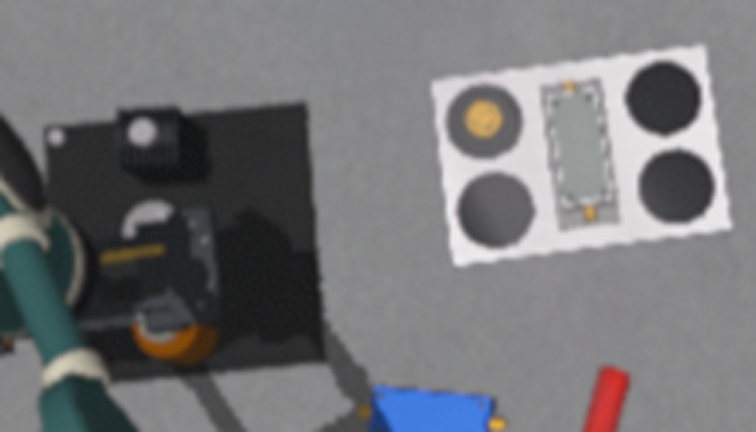

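Three pads are empty, the puck is on the fourth (crop 483,118), and the module lies free at (580,149). I'll refine the pad positions and module pose from this clear view.

Run:
```python
from h import *
p=np.load("pics/t5.npz")["p"]
g=cv2.cvtColor(p,cv2.COLOR_RGB2GRAY); m=np.zeros_like(g); m[138:205,202:290]=(g[138:205,202:290]<110)
for x in cv2.findContours(m,0,1)[0]:
    if cv2.contourArea(x)>120:
        c,r=cv2.minEnclosingCircle(x); print("pad?",np.round(c,1),round(r,1),cv2.contourArea(x),(ray("top",c,.006)*1000).round(1))
w=np.zeros_like(g); w[135:210,198:295]=(g[135:210,198:295]>150); w=cv2.morphologyEx(w,cv2.MORPH_CLOSE,np.ones((25,25)))
print("board",rect("top",w,.006))
up=lambda u,v:np.array([85+(u+.5)/3.6-.5,130+(v+.5)/3.6-.5])
A,B=ray("top",up(570,86),.022)[0],ray("top",up(590,212),.022)[0]
print("brass",A,B,(A+B)/2,np.degrees(np.arctan2(*(A-B)[::-1])))
m=cv2.inRange(p,np.array([95,105,100]),np.array([160,175,165]))*0
h=p.astype(int); m=((h[...,1]-h[...,0]>4)&(g>90)).astype(np.uint8); z=np.zeros_like(m); z[145:200,232:262]=m[145:200,232:262]; print("lid",rect("top",z,.034))
```

```text
pad? [222.2 188.3] 9.9 269.5 [[541.9  89.2]]
pad? [272.4 181.4] 10.0 286.5 [[564.8 -52.9]]
pad? [219.  163.4] 9.7 262.5 [[614.  100.3]]
pad? [268.9 156.9] 10.0 283.0 [[636.  -41.7]]
board (array([589.5,  23.8]), array([156. , 224.5]), 8.88)
brass [0.64030107 0.03222827] [0.54030264 0.01436364] [0.59030186 0.02329595] 10.128989432873201
lid (array([588.1,  23.3]), array([72.9, 29.9]), 10.19)
```

```bash
python3 -m jog '[[[-0.007,0,0.02],[0,0,0]],[[-0.02,0,0.06],[0,0,0]],[[-0.034,0,0.104],[0,0,0]],[[-0.048,0,0.148],[0,0,0]],[[-0.06,0,0.19],[0,0,0]]]'; python3 -m jog '[[[-0.012,0,0.04],[0,0,0]],[[-0.023,0,0.08],[0,-1,0]],[[-0.032,0,0.11],[0,-1,0]],[[-0.0366,0,0.131],[0,-1,0]],[[-0.0366,0,0.131],[0,-1,0]]]';  python3 -m jog '[[[0,0.03,0],[0,0,0]],[[0,0.07,0],[0,0,0]],[[0,0.1,0],[0,0,0]],[[0,0.12,0],[0,0,0]],[[0,0.12,0],[0,0,0]]]'; python3 -m jog '[[[0,0.01,0],[0,0,0]],[[0,0.02,0],[0,0,0]],[[0,0.02,0],[0,0,0]],[[0,0.02,0],[0,0,0]],[[0,0.02,0],[0,0,0]]]'
python3 - <<'E'
from h import *
go((.5893,.0233,.021))
E
```

```text
time_s: 23.8
eef_pos: [0.5319, 0.1452, 0.1981]
tool_rot: [0.057, -0.705, 0.705, -0.055]
force: [1.0, 0.9, 0.1]
width: 0.798
time_s: 24.3
eef_pos: [0.5889, 0.021, 0.198]
tool_rot: [0.062, -0.704, 0.705, -0.059]
force: [-0.2, 0.9, -0.1]
width: 0.801
time_s: 24.8
eef_pos: [0.5844, 0.0246, 0.0752]
tool_rot: [-0.066, 0.705, -0.704, 0.058]
force: [-0.0, 0.5, -0.3]
width: 0.799
time_s: 25.3
eef_pos: [0.59, 0.0235, 0.0616]
tool_rot: [0.061, -0.704, 0.704, -0.062]
force: [0.2, 0.1, -0.0]
width: 0.797
tcp [0.59   0.0235 0.0616] zyaw -79.95 tilt [-1.5e-03 -1.0e+00  2.0e-04] d_tool mm [ 0.8 40.6  0.1] w 0.797 t 25.3
```

```bash
python3 -m jog '[[[0,0.015,0],[0,0,0]],[[0,0.028,0],[0,0,0]],[[0,0.036,0],[0,0,0]],[[0,0.039,0],[0,0,0]],[[0,0.039,0],[0,0,0]]]' ; python3 -m jog '[[[0,0,0],[0,0,0]],[[0,0,0],[0,0,0]],[[0,0,0],[0,0,0]],[[0,0,0],[0,0,0]],[[0,0,0],[0,0,0]]]' 0.2 25;python3 -m jog '[[[0,0,0],[0,0,0]],[[0,-0.0,0],[0,0,0]],[[0,-0.02,0],[0,0,0]],[[0,-0.05,0],[0,0,0]],[[0,-0.08,0],[0,0,0]]]' ;python3 -m jog '[[[0,-0.02,0],[0,0,0]],[[0,-0.03,0],[0,0,0]],[[0,-0.03,0],[0,0,0]],[[0,-0.03,0],[0,0,0]],[[0,-0.03,0],[0,0,0]]]'
python3 - <<'E'
from h import *
p=np.load("pics/top0.npz")["p"]; c=cv2.resize(p[165:250,335:415],None,fx=6,fy=6,interpolation=cv2.INTER_CUBIC); cv2.imwrite("pics/c6.png",c[:,:,::-1])
go((.4927,-.318,.057))
E
```

```text
time_s: 25.8
eef_pos: [0.5884, 0.0235, 0.0205]
tool_rot: [-0.063, 0.704, -0.704, 0.061]
force: [-0.4, 0.1, 0.4]
width: 0.8
time_s: 26.3
eef_pos: [0.5897, 0.0235, 0.0222]
tool_rot: [0.062, -0.704, 0.704, -0.062]
force: [1.0, 0.9, 1.0]
width: 0.455
time_s: 26.8
eef_pos: [0.588, 0.0236, 0.1011]
tool_rot: [-0.063, 0.705, -0.704, 0.061]
force: [0.5, 0.6, -1.1]
width: 0.45
time_s: 27.3
eef_pos: [0.588, 0.0236, 0.1298]
tool_rot: [-0.063, 0.705, -0.704, 0.061]
force: [-0.2, -1.0, -1.1]
width: 0.45
tcp [0.588  0.0236 0.1298] zyaw -79.95 tilt [ 3.3e-03 -1.0e+00 -6.0e-04] d_tool mm [153.2  73.1 319.7] w 0.45 t 27.3
```

View pics/c6.png

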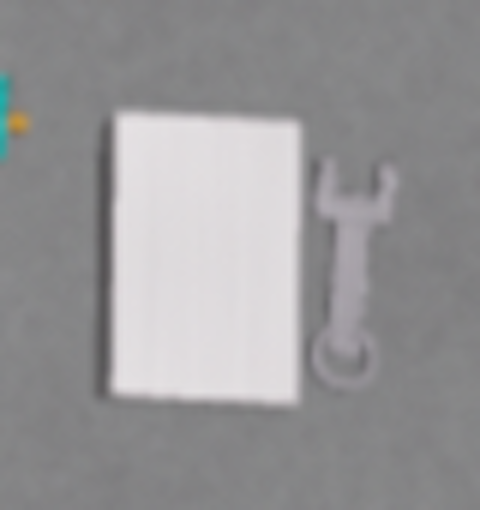

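The plate lies square (crop centre 205,258), yaw about -2°, with the wrench on its right (-y). That is the cold plate. Next I'll carry the module over and turn it by 12°.

```bash
python3 -m jog '[[[0.01,0,0.02],[0,2,0]],[[0.027,0,0.057],[0,4,0]],[[0.046,0,0.097],[0,6,0]],[[0.065,0,0.137],[0,9,0]],[[0.084,0,0.175],[0,12.1,0]]]'
python3 - <<'E'
from h import *
go((.4927,-.318,.057))
E
```

```text
time_s: 27.8
eef_pos: [0.5357, -0.1646, 0.1301]
tool_rot: [0.012, 0.707, -0.707, -0.014]
force: [0.3, -0.0, -2.7]
width: 0.452
tcp [ 0.5357 -0.1646  0.1301] zyaw -92.15 tilt [ 2.4e-03 -1.0e+00 -7.0e-04] d_tool mm [ 37.   73.1 154.9] w 0.452 t 27.8
```

```bash
python3 -m jog '[[[0.01,0,0.04],[0,0,0]],[[0.02,0,0.08],[0,0,0]],[[0.028,0,0.118],[0,0,0]],[[0.034,0,0.145],[0,0,0]],[[0.037,0,0.155],[0,0,0]]]'; python3 -m jog '[[[0,0.01,0],[0,0,0]],[[0,0.03,0],[0,0,0]],[[0,0.05,0],[0,0,0]],[[0,0.06,0],[0,0,0]],[[0,0.06,0],[0,0,0]]]';  python3 -m jog '[[[0,0.002,0],[0,0,0]],[[0,0.004,0],[0,0,0]],[[0,0.004,0],[0,0,0]],[[0,0.004,0],[0,0,0]],[[0,0.004,0],[0,0,0]]]'
python3 - <<'E'
from h import *
go((.4927,-.318,.052))
E
```

```text
time_s: 28.3
eef_pos: [0.4932, -0.3191, 0.1302]
tool_rot: [0.013, 0.707, -0.707, -0.014]
force: [-0.1, 1.5, -1.5]
width: 0.453
time_s: 28.8
eef_pos: [0.4932, -0.3145, 0.0688]
tool_rot: [0.011, 0.708, -0.706, -0.014]
force: [-0.2, 0.7, -1.0]
width: 0.451
time_s: 29.3
eef_pos: [0.495, -0.3173, 0.0683]
tool_rot: [-0.013, -0.707, 0.707, 0.012]
force: [-0.1, 0.8, -0.9]
width: 0.458
tcp [ 0.495  -0.3173  0.0683] zyaw -92.06 tilt [-9.e-04 -1.e+00  5.e-04] d_tool mm [ 2.2 16.3  0.8] w 0.458 t 29.3
```

Height 68 mm; contact is expected at about 52.

```bash
python3 -m jog '[[[0.001,0.004,0],[0,0,0]],[[0.002,0.008,0],[0,0,0]],[[0.002,0.011,0],[0,0,0]],[[0.002,0.013,0],[0,0,0]],[[0.002,0.013,0],[0,0,0]]]'; python3 -m jog '[[[0,0.0005,0],[0,0,0]],[[0,0.001,0],[0,0,0]],[[0,0.0015,0],[0,0,0]],[[0,0.002,0],[0,0,0]],[[0,0.002,0],[0,0,0]]]'; python3 -m jog '[[[0,0.0005,0],[0,0,0]],[[0,0.001,0],[0,0,0]],[[0,0.0015,0],[0,0,0]],[[0,0.0015,0],[0,0,0]],[[0,0.0015,0],[0,0,0]]]'
```

```text
time_s: 29.8
eef_pos: [0.4923, -0.3167, 0.0541]
tool_rot: [0.012, 0.707, -0.707, -0.013]
force: [-0.9, -0.7, -1.8]
width: 0.449
time_s: 30.3
eef_pos: [0.4926, -0.3169, 0.0527]
tool_rot: [0.013, 0.707, -0.707, -0.013]
force: [-0.4, -0.4, -1.0]
width: 0.451
time_s: 30.8
eef_pos: [0.4927, -0.317, 0.0522]
tool_rot: [-0.013, -0.707, 0.707, 0.013]
force: [-2.0, 1.3, 4.8]
width: 0.45
```

```bash
python3 -m jog '[[[0,0,0],[0,0,0]],[[0,0,0],[0,0,0]],[[0,0,0],[0,0,0]],[[0,0,0],[0,0,0]],[[0,0,0],[0,0,0]]]' 0.8; python3 -m jog '[[[0,-0.02,0],[0,0,0]],[[0,-0.06,0],[0,0,0]],[[0,-0.105,0],[0,0,0]],[[0,-0.14,0],[0,0,0]],[[0,-0.15,0],[0,0,0]]]';  python3 -m jog '[[[0.005,0,-0.04],[0,0,0]],[[0.01,0,-0.08],[0,0,0]],[[0.015,0,-0.125],[0,0,0]],[[0.02,0,-0.17],[0,0,0]],[[0.025,0,-0.215],[0,0,0]]]'; python3 -m jog '[[[0.005,0,-0.045],[0,0,0]],[[0.01,0,-0.09],[0,0,0]],[[0.015,0,-0.135],[0,0,0]],[[0.02,0,-0.175],[0,0,0]],[[0.024,0,-0.215],[0,0,0]]]'
python3 - <<'E'
from h import *
p,d=env.grab_frame("top"); np.savez("pics/t7.npz",p=p,d=d)
c=cv2.resize(p[130:260,300:430],None,fx=4.5,fy=4.5,interpolation=cv2.INTER_CUBIC); cv2.imwrite("pics/c7.png",c[:,:,::-1])
go((.4435,.3253,.053))
E
```

```text
time_s: 31.3
eef_pos: [0.4926, -0.3169, 0.0511]
tool_rot: [0.013, 0.707, -0.707, -0.013]
force: [-0.7, -0.1, -0.7]
width: 0.797
time_s: 31.8
eef_pos: [0.495, -0.3186, 0.2065]
tool_rot: [-0.015, -0.705, 0.709, 0.01]
force: [-0.3, 0.1, -0.1]
width: 0.8
time_s: 32.3
eef_pos: [0.4741, -0.0995, 0.1997]
tool_rot: [0.012, 0.707, -0.707, -0.014]
force: [1.1, 0.5, 0.3]
width: 0.797
time_s: 32.8
eef_pos: [0.4577, 0.1161, 0.1998]
tool_rot: [-0.012, -0.707, 0.707, 0.013]
force: [1.4, -0.1, 0.3]
width: 0.8
tcp [0.4574 0.121  0.2   ] zyaw -91.92 tilt [ 0.0022 -1.     -0.004 ] d_tool mm [  20.4  147.8 -203.2] w 0.799 t 32.85
```

View pics/c7.png

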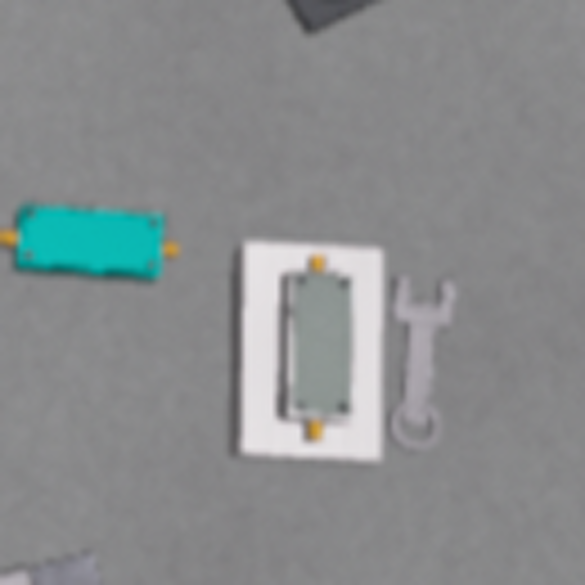

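The module lies flat, centred on the plate (brass ends at (317,262) and (315,430), plate centre (312,351)), within about 4 mm. Now I'll return the bottle.

```bash
python3 -m jog '[[[0.005,0,-0.045],[0,-2,0]],[[0.01,0,-0.09],[0,-4,0]],[[0.015,0,-0.135],[0,-6,0]],[[0.019,0,-0.175],[0,-9,0]],[[0.0225,0,-0.206],[0,-11.1,0]]]'; python3 -m jog '[[[0,0,0],[0,0,0]],[[0,0.025,0],[0,0,0]],[[0,0.055,0],[0,0,0]],[[0,0.07,0],[0,0,0]],[[0,0.07,0],[0,0,0]]]'; python3 -m jog '[[[0,0,0],[0,0,0]],[[0,0.0,0],[0,0,0]],[[0,0.0,0],[0,0,0]],[[0,0,0],[0,0,0]],[[0,0,0],[0,0,0]]]'
python3 - <<'E'
from h import *
go((.4435,.3253,.051))
E
```

```text
time_s: 33.35
eef_pos: [0.443, 0.323, 0.1997]
tool_rot: [0.057, -0.705, 0.705, -0.056]
force: [0.4, -0.0, 0.2]
width: 0.802
time_s: 33.85
eef_pos: [0.4417, 0.3189, 0.1276]
tool_rot: [0.058, -0.704, 0.706, -0.053]
force: [-1.5, -0.6, 0.3]
width: 0.798
time_s: 34.35
eef_pos: [0.4443, 0.3215, 0.132]
tool_rot: [-0.055, 0.705, -0.705, 0.056]
force: [-0.3, -0.8, 0.9]
width: 0.802
tcp [0.4443 0.3215 0.132 ] zyaw -80.95 tilt [-1.3e-03 -1.0e+00 -6.0e-04] d_tool mm [ 0.3 81.  -3.9] w 0.802 t 34.35
```

```bash
python3 -m jog '[[[0,0.02,-0.002],[0,0,0]],[[0,0.045,-0.004],[0,0,0]],[[0,0.065,-0.004],[0,0,0]],[[0,0.081,-0.004],[0,0,0]],[[0,0.081,-0.004],[0,0,0]]]'; python3 -m jog '[[[0,0,0],[0,0,0]],[[0,0,0],[0,0,0]],[[0,0,0],[0,0,0]],[[0,0,0],[0,0,0]],[[0,0,0],[0,0,0]]]' 0.3 25; python3 -m jog '[[[0,-0.02,0],[0,0,0]],[[0,-0.055,0],[0,0,0]],[[0,-0.095,0],[0,0,0]],[[0,-0.13,0],[0,0,0]],[[0,-0.14,0],[0,0,0]]]'; python3 -m jog '[[[-0.005,0,0.02],[0,0,0]],[[-0.013,0,0.055],[0,0,0]],[[-0.021,0,0.09],[0,0,0]],[[-0.03,0,0.125],[0,0,0]],[[-0.039,0,0.16],[0,0,0]]]';python3 -m jog '[[[-0.008,0,0.035],[0,0,0]],[[-0.015,0,0.065],[0,0,0]],[[-0.0215,0,0.087],[0,0,0]],[[-0.0215,0,0.089],[0,0,0]],[[-0.0215,0,0.089],[0,0,0]]]'; python3 -m jog '[[[0,0,0],[0,0,0]],[[0,0.02,0],[0,0,0]],[[0,0.05,0],[0,0,0]],[[0,0.08,0],[0,0,0]],[[0,0.09,0],[0,0,0]]]'; python3 -m jog '[[[0,0.01,0],[0,0,0]],[[0,0.02,0],[0,0,0]],[[0,0.03,0],[0,0,0]],[[0,0.03,0],[0,0,0]],[[0,0.03,0],[0,0,0]]]'
python3 - <<'E'
from h import *
go((.5425,.0889,.054))
E
```

```text
time_s: 34.85
eef_pos: [0.4414, 0.324, 0.0479]
tool_rot: [0.057, -0.704, 0.706, -0.054]
force: [-0.3, -1.2, 0.9]
width: 0.8
time_s: 35.35
eef_pos: [0.4443, 0.3257, 0.0515]
tool_rot: [-0.055, 0.705, -0.705, 0.057]
force: [0.1, -0.2, 5.8]
width: 0.537
time_s: 35.85
eef_pos: [0.4454, 0.3266, 0.1947]
tool_rot: [-0.053, 0.706, -0.704, 0.058]
force: [0.4, -0.2, -1.6]
width: 0.533
time_s: 36.35
eef_pos: [0.5062, 0.1717, 0.1882]
tool_rot: [0.057, -0.705, 0.705, -0.055]
force: [1.1, -0.7, -2.0]
width: 0.539
time_s: 36.85
eef_pos: [0.5413, 0.0884, 0.1886]
tool_rot: [-0.056, 0.705, -0.705, 0.054]
force: [-0.8, -0.1, -1.7]
width: 0.54
time_s: 37.35
eef_pos: [0.539, 0.0897, 0.0967]
tool_rot: [-0.059, 0.705, -0.705, 0.054]
force: [-1.2, -0.1, -2.6]
width: 0.532
time_s: 37.85
eef_pos: [0.5425, 0.0888, 0.0705]
tool_rot: [-0.056, 0.705, -0.705, 0.056]
force: [0.1, 0.7, -0.5]
width: 0.537
tcp [0.5425 0.0888 0.0705] zyaw -80.96 tilt [-4.e-04 -1.e+00 -0.e+00] d_tool mm [ 0.  16.5 -0.1] w 0.537 t 37.85
```

```bash
python3 -m jog '[[[0,0.004,0],[0,0,0]],[[0,0.008,0],[0,0,0]],[[0,0.012,0],[0,0,0]],[[0,0.014,0],[0,0,0]],[[0,0.014,0],[0,0,0]]]'; python3 -m jog '[[[0,0.0005,0],[0,0,0]],[[0,0.001,0],[0,0,0]],[[0,0.0015,0],[0,0,0]],[[0,0.002,0],[0,0,0]],[[0,0.002,0],[0,0,0]]]'; python3 -m jog '[[[0,0.0005,0],[0,0,0]],[[0,0.001,0],[0,0,0]],[[0,0.001,0],[0,0,0]],[[0,0.001,0],[0,0,0]],[[0,0.001,0],[0,0,0]]]'
```

```text
time_s: 38.35
eef_pos: [0.5418, 0.0887, 0.0557]
tool_rot: [0.056, -0.705, 0.705, -0.055]
force: [0.2, 0.4, -0.8]
width: 0.535
time_s: 38.85
eef_pos: [0.5424, 0.0888, 0.0546]
tool_rot: [-0.056, 0.705, -0.705, 0.056]
force: [-1.7, 0.5, 1.6]
width: 0.536
time_s: 39.35
eef_pos: [0.5425, 0.0888, 0.0546]
tool_rot: [0.056, -0.705, 0.705, -0.056]
force: [-4.8, -0.3, 9.1]
width: 0.54
```

```bash
python3 -m jog '[[[0,0,0],[0,0,0]],[[0,0,0],[0,0,0]],[[0,0,0],[0,0,0]],[[0,0,0],[0,0,0]],[[0,0,0],[0,0,0]]]' 0.8; python3 -m jog '[[[0,-0.02,0],[0,0,0]],[[0,-0.06,0],[0,0,0]],[[0,-0.105,0],[0,0,0]],[[0,-0.14,0],[0,0,0]],[[0,-0.145,0],[0,0,0]]]';  python3 -m jog '[[[-0.001,0,-0.025],[0,0,0]],[[-0.003,0,-0.065],[0,0,0]],[[-0.005,0,-0.105],[0,0,0]],[[-0.006,0,-0.15],[0,0,0]],[[-0.007,0,-0.19],[0,0,0]]]'; python3 -m jog '[[[-0.001,0,-0.03],[0,0,0]],[[-0.001,0,-0.052],[0,0,0]],[[-0.001,0,-0.0567],[0,0,0]],[[-0.001,0,-0.0567],[0,0,0]],[[-0.001,0,-0.0567],[0,0,0]]]'; python3 -m jog '[[[0,0.02,0],[0,0,0]],[[0,0.04,0],[0,0,0]],[[0,0.06,0],[0,0,0]],[[0,0.06,0],[0,0,0]],[[0,0.06,0],[0,0,0]]]'
python3 - <<'E'
from h import *
go((.5114,.3336,.068))
E
```

```text
time_s: 39.85
eef_pos: [0.5421, 0.0888, 0.053]
tool_rot: [0.056, -0.705, 0.705, -0.056]
force: [-0.7, -0.0, 0.9]
width: 0.798
time_s: 40.35
eef_pos: [0.5457, 0.0892, 0.2041]
tool_rot: [-0.052, 0.705, -0.705, 0.059]
force: [-0.1, 0.1, 0.7]
width: 0.801
time_s: 40.85
eef_pos: [0.5182, 0.279, 0.1968]
tool_rot: [0.056, -0.705, 0.705, -0.055]
force: [1.1, -0.2, 0.2]
width: 0.803
time_s: 41.35
eef_pos: [0.5112, 0.3325, 0.1974]
tool_rot: [0.056, -0.705, 0.705, -0.055]
force: [-1.1, -0.3, -0.8]
width: 0.799
time_s: 41.85
eef_pos: [0.5114, 0.3324, 0.1381]
tool_rot: [0.056, -0.705, 0.705, -0.055]
force: [0.7, -0.2, 0.1]
width: 0.8
tcp [0.5114 0.3324 0.1381] zyaw -81.03 tilt [ 9.e-04 -1.e+00  6.e-04] d_tool mm [-0.2 70.1 -1.2] w 0.8 t 41.85
```

```bash
python3 -m jog '[[[0,0.02,-0.001],[0,0,0]],[[0,0.045,-0.001],[0,0,0]],[[0,0.065,-0.001],[0,0,0]],[[0,0.070,-0.001],[0,0,0]],[[0,0.070,-0.001],[0,0,0]]]'; python3 -m jog '[[[0,0,0],[0,0,0]],[[0,0,0],[0,0,0]],[[0,0,0],[0,0,0]],[[0,0,0],[0,0,0]],[[0,0,0],[0,0,0]]]' 0.3 30; python3 -m jog '[[[0,-0.02,0],[0,0,0]],[[0,-0.055,0],[0,0,0]],[[0,-0.095,0],[0,0,0]],[[0,-0.13,0],[0,0,0]],[[0,-0.14,0],[0,0,0]]]'; python3 -m jog '[[[-0.004,0,0.025],[0,0,0]],[[-0.011,0,0.065],[0,0,0]],[[-0.018,0,0.11],[0,0,0]],[[-0.025,0,0.155],[0,0,0]],[[-0.033,0,0.2],[0,0,0]]]'; python3 -m jog '[[[-0.007,0,0.045],[0,0,0]],[[-0.015,0,0.09],[0,0,0]],[[-0.022,0,0.13],[0,0,0]],[[-0.028,0,0.165],[0,0,0]],[[-0.0313,0,0.191],[0,0,0]]]'; python3 -m jog '[[[0,0,0],[0,0,0]],[[0,0.02,0],[0,0,0]],[[0,0.05,0],[0,0,0]],[[0,0.08,0],[0,0,0]],[[0,0.09,0],[0,0,0]]]';  python3 -m jog '[[[0,0.01,0],[0,0,0]],[[0,0.02,0],[0,0,0]],[[0,0.03,0],[0,0,0]],[[0,0.03,0],[0,0,0]],[[0,0.03,0],[0,0,0]]]'
python3 - <<'E'
from h import *
go((.6362,-.0422,.071))
E
```

```text
time_s: 42.35
eef_pos: [0.5114, 0.3344, 0.0686]
tool_rot: [0.056, -0.705, 0.705, -0.056]
force: [-0.9, 1.0, 0.5]
width: 0.801
time_s: 42.85
eef_pos: [0.5122, 0.335, 0.0697]
tool_rot: [-0.055, 0.705, -0.705, 0.057]
force: [0.3, -1.6, 6.4]
width: 0.554
time_s: 43.35
eef_pos: [0.5131, 0.336, 0.2127]
tool_rot: [-0.054, 0.706, -0.704, 0.058]
force: [0.2, 0.4, -3.1]
width: 0.557
time_s: 43.85
eef_pos: [0.5742, 0.1407, 0.2059]
tool_rot: [0.057, -0.705, 0.705, -0.055]
force: [0.7, 0.3, -2.2]
width: 0.555
time_s: 44.35
eef_pos: [0.6356, -0.0436, 0.2056]
tool_rot: [-0.056, 0.705, -0.705, 0.054]
force: [0.1, -0.5, -1.3]
width: 0.561
time_s: 44.85
eef_pos: [0.6321, -0.0401, 0.1126]
tool_rot: [-0.059, 0.706, -0.704, 0.053]
force: [-0.4, -0.5, -2.8]
width: 0.556
time_s: 45.35
eef_pos: [0.6365, -0.0414, 0.0886]
tool_rot: [0.056, -0.705, 0.705, -0.056]
force: [0.4, -1.3, -2.4]
width: 0.558
tcp [ 0.6365 -0.0414  0.0886] zyaw -80.95 tilt [-6.e-04 -1.e+00  1.e-04] d_tool mm [ 0.4 17.6  0.8] w 0.558 t 45.35
```

```bash
python3 -m jog '[[[0,0.004,0],[0,0,0]],[[0,0.008,0],[0,0,0]],[[0,0.012,0],[0,0,0]],[[0,0.0145,0],[0,0,0]],[[0,0.0145,0],[0,0,0]]]'; python3 -m jog '[[[0,0.0005,0],[0,0,0]],[[0,0.001,0],[0,0,0]],[[0,0.0015,0],[0,0,0]],[[0,0.002,0],[0,0,0]],[[0,0.002,0],[0,0,0]]]'; python3 -m jog '[[[0,0.0005,0],[0,0,0]],[[0,0.001,0],[0,0,0]],[[0,0.001,0],[0,0,0]],[[0,0.001,0],[0,0,0]],[[0,0.001,0],[0,0,0]]]'
```

```text
time_s: 45.85
eef_pos: [0.6357, -0.0413, 0.0731]
tool_rot: [-0.056, 0.705, -0.705, 0.055]
force: [0.1, -0.3, -2.7]
width: 0.555
time_s: 46.35
eef_pos: [0.6367, -0.0414, 0.0728]
tool_rot: [0.055, -0.705, 0.705, -0.056]
force: [-1.7, -0.4, 5.1]
width: 0.559
time_s: 46.85
eef_pos: [0.6369, -0.0414, 0.0727]
tool_rot: [0.055, -0.705, 0.705, -0.056]
force: [-3.0, 0.4, 10.3]
width: 0.559
```

```bash
python3 -m jog '[[[0,0,0],[0,0,0]],[[0,0,0],[0,0,0]],[[0,0,0],[0,0,0]],[[0,0,0],[0,0,0]],[[0,0,0],[0,0,0]]]' 0.8; python3 -m jog '[[[0,-0.02,0],[0,0,0]],[[0,-0.06,0],[0,0,0]],[[0,-0.105,0],[0,0,0]],[[0,-0.135,0],[0,0,0]],[[0,-0.14,0],[0,0,0]]]';  python3 -m jog '[[[0,0,-0.025],[0,0,0]],[[-0.001,0,-0.065],[0,0,0]],[[-0.002,0,-0.105],[0,0,0]],[[-0.003,0,-0.15],[0,0,0]],[[-0.003,0,-0.195],[0,0,0]]]'; python3 -m jog '[[[0,0,-0.045],[0,1.5,0]],[[0,0,-0.09],[0,3,0]],[[-0.001,0,-0.135],[0,5,0]],[[-0.002,0,-0.17],[0,7,0]],[[-0.002,0,-0.1925],[0,7,0]]]'; python3 -m jog '[[[0,0.02,0],[0,0,0]],[[0,0.05,0],[0,0,0]],[[0,0.07,0],[0,0,0]],[[0,0.07,0],[0,0,0]],[[0,0.07,0],[0,0,0]]]'
python3 - <<'E'
from h import *
go((.5804,.3419,.067))
E
```

```text
time_s: 47.35
eef_pos: [0.636, -0.0413, 0.0703]
tool_rot: [-0.056, 0.705, -0.705, 0.056]
force: [-0.4, 1.3, 0.3]
width: 0.802
time_s: 47.85
eef_pos: [0.6392, -0.0417, 0.2165]
tool_rot: [0.053, -0.704, 0.706, -0.059]
force: [0.8, 0.1, -0.2]
width: 0.797
time_s: 48.35
eef_pos: [0.6073, 0.1528, 0.2088]
tool_rot: [0.056, -0.705, 0.705, -0.055]
force: [0.7, 0.5, 0.0]
width: 0.8
time_s: 48.85
eef_pos: [0.5786, 0.3445, 0.2086]
tool_rot: [0.014, -0.707, 0.707, -0.012]
force: [-0.1, -0.2, 0.7]
width: 0.798
time_s: 49.35
eef_pos: [0.5794, 0.3417, 0.1393]
tool_rot: [0.014, -0.707, 0.707, -0.012]
force: [0.3, -1.1, -0.5]
width: 0.801
tcp [0.5794 0.3417 0.1393] zyaw -87.95 tilt [ 0.0024 -1.      0.0012] d_tool mm [-1.2 72.3 -0.3] w 0.801 t 49.35
```

```bash
python3 -m jog '[[[0,0.02,0],[0,0,0]],[[0,0.045,0],[0,0,0]],[[0,0.065,0],[0,0,0]],[[0,0.072,0],[0,0,0]],[[0,0.072,0],[0,0,0]]]'; python3 -m jog '[[[0,0,0],[0,0,0]],[[0,0,0],[0,0,0]],[[0,0,0],[0,0,0]],[[0,0,0],[0,0,0]],[[0,0,0],[0,0,0]]]' 0.3 30; python3 -m jog '[[[0,-0.02,0],[0,0,0]],[[0,-0.055,0],[0,0,0]],[[0,-0.095,0],[0,0,0]],[[0,-0.13,0],[0,0,0]],[[0,-0.14,0],[0,0,0]]]'; python3 -m jog '[[[0.003,0,0.025],[0,0,0]],[[0.006,0,0.065],[0,0,0]],[[0.009,0,0.11],[0,0,0]],[[0.012,0,0.155],[0,0,0]],[[0.015,0,0.2],[0,0,0]]]'; python3 -m jog '[[[0.003,0,0.045],[0,0,0]],[[0.006,0,0.09],[0,0,0]],[[0.009,0,0.13],[0,0,0]],[[0.012,0,0.165],[0,0,0]],[[0.0149,0,0.1944],[0,0,0]]]'; python3 -m jog '[[[0,0,0],[0,0,0]],[[0,0.0,0],[0,0,0]],[[0,0.01,0],[0,0,0]],[[0,0.02,0],[0,0,0]],[[0,0.02,0],[0,0,0]]]'
python3 - <<'E'
from h import *
go((.5646,-.0533,.071))
E
```

```text
time_s: 49.85
eef_pos: [0.5801, 0.3419, 0.0686]
tool_rot: [0.013, -0.707, 0.707, -0.012]
force: [-0.6, -0.3, 0.0]
width: 0.801
time_s: 50.35
eef_pos: [0.5809, 0.3424, 0.07]
tool_rot: [-0.012, 0.707, -0.707, 0.013]
force: [-0.5, -0.6, 4.5]
width: 0.499
time_s: 50.85
eef_pos: [0.5821, 0.3433, 0.2134]
tool_rot: [-0.01, 0.708, -0.706, 0.015]
force: [0.0, -0.2, -1.6]
width: 0.502
time_s: 51.35
eef_pos: [0.5707, 0.14, 0.2062]
tool_rot: [0.014, -0.707, 0.707, -0.012]
force: [0.2, -0.7, -3.2]
width: 0.497
time_s: 51.85
eef_pos: [0.5628, -0.055, 0.2064]
tool_rot: [-0.013, 0.707, -0.707, 0.011]
force: [0.3, 0.5, -2.0]
width: 0.499
time_s: 52.35
eef_pos: [0.5626, -0.0518, 0.1857]
tool_rot: [-0.015, 0.707, -0.707, 0.011]
force: [-0.3, 0.2, -2.5]
width: 0.499
tcp [ 0.5626 -0.0518  0.1857] zyaw -87.86 tilt [ 0.0048 -1.     -0.001 ] d_tool mm [ -2.5 114.7   1.7] w 0.499 t 52.35
```

```bash
python3 -m jog '[[[0,0.02,0],[0,0,0]],[[-0.001,0.045,0.001],[0,0,0]],[[-0.001,0.07,0.001],[0,0,0]],[[-0.001,0.085,0.001],[0,0,0]],[[-0.001,0.085,0.001],[0,0,0]]]'; python3 -m jog '[[[0,0.005,0],[0,0,0]],[[0,0.01,0],[0,0,0]],[[0,0.01,0],[0,0,0]],[[0,0.01,0],[0,0,0]],[[0,0.01,0],[0,0,0]]]'
python3 - <<'E'
from h import *
go((.5646,-.0533,.0715))
E
```

```text
time_s: 52.85
eef_pos: [0.5631, -0.0532, 0.1008]
tool_rot: [-0.015, 0.707, -0.707, 0.011]
force: [-0.1, -0.8, -2.9]
width: 0.497
time_s: 53.35
eef_pos: [0.5659, -0.0542, 0.0944]
tool_rot: [0.012, -0.707, 0.707, -0.013]
force: [-0.7, -0.5, -2.7]
width: 0.497
tcp [ 0.5659 -0.0542  0.0944] zyaw -87.95 tilt [-1.2e-03 -1.0e+00  2.0e-04] d_tool mm [ 1.3 22.9 -0.9] w 0.497 t 53.35
```

```bash
python3 -m jog '[[[0,0.006,0],[0,0,0]],[[0,0.012,-0.001],[0,0,0]],[[0,0.018,-0.001],[0,0,0]],[[0,0.02,-0.001],[0,0,0]],[[0,0.02,-0.001],[0,0,0]]]'; python3 -m jog '[[[0,0.0005,0],[0,0,0]],[[0,0.001,0],[0,0,0]],[[0,0.0015,0],[0,0,0]],[[0,0.002,0],[0,0,0]],[[0,0.002,0],[0,0,0]]]'; python3 -m jog '[[[0,0.0005,0],[0,0,0]],[[0,0.001,0],[0,0,0]],[[0,0.001,0],[0,0,0]],[[0,0.001,0],[0,0,0]],[[0,0.001,0],[0,0,0]]]'
```

```text
time_s: 53.85
eef_pos: [0.5653, -0.0531, 0.0734]
tool_rot: [-0.013, 0.707, -0.707, 0.013]
force: [0.6, 0.8, -2.1]
width: 0.503
time_s: 54.35
eef_pos: [0.5658, -0.0532, 0.073]
tool_rot: [0.012, -0.707, 0.707, -0.013]
force: [-2.4, 0.9, 6.2]
width: 0.499
time_s: 54.85
eef_pos: [0.5661, -0.0533, 0.073]
tool_rot: [0.012, -0.707, 0.707, -0.013]
force: [-4.3, 0.2, 12.0]
width: 0.5
```

Contact. I'll release it, lift, move away towards the right (over empty table) and check.

```bash
python3 -m jog '[[[0,0,0],[0,0,0]],[[0,0,0],[0,0,0]],[[0,0,0],[0,0,0]],[[0,0,0],[0,0,0]],[[0,0,0],[0,0,0]]]' 0.8; python3 -m jog '[[[0,-0.02,0],[0,0,0]],[[0,-0.06,0],[0,0,0]],[[0,-0.105,0],[0,0,0]],[[0,-0.145,0],[0,0,0]],[[0,-0.16,0],[0,0,0]]]';  python3 -m jog '[[[0.01,0,-0.04],[0,0,0]],[[0.02,0,-0.08],[0,0,0]],[[0.03,0,-0.12],[0,0,0]],[[0.04,0,-0.165],[0,0,0]],[[0.05,0,-0.21],[0,0,0]]]'; python3 -m jog '[[[0,0,-0.045],[0,0,0]],[[0,0,-0.09],[0,0,0]],[[0,0,-0.13],[0,0,0]],[[0,0,-0.15],[0,0,0]],[[0,0,-0.15],[0,0,0]]]'; python3 -m jog '[[[0,0,0],[0,0,0]],[[0,0,0],[0,0,0]],[[0,0,0],[0,0,0]],[[0,0,0],[0,0,0]],[[0,0,0],[0,0,0]]]'
python3 - <<'E'
from h import *
p,d=env.grab_frame("top"); np.savez("pics/t8.npz",p=p,d=d)
q,_=env.grab_frame("scene")
o=np.load("pics/top0.npz")["p"]
A=lambda p:cv2.resize(p[130:250,195:415],None,fx=3.5,fy=2.5*1.4,interpolation=cv2.INTER_CUBIC)[:290]
cv2.imwrite("pics/c8.png",np.vstack([A(o),A(p)])[:,:,::-1])
c=cv2.resize(q[110:290,80:340],None,fx=3,fy=3,interpolation=cv2.INTER_CUBIC); cv2.imwrite("pics/c9.png",c[:,:,::-1])
# module/plate offset
up=lambda u,v:np.array([300+(u+.5)/4.5-.5,130+(v+.5)/4.5-.5])
B=ray("top",[up(317,262),up(315,430)],.052); print("module",B.mean(0),"plate .4927 -.318",np.degrees(np.arctan2(*(B[0]-B[1])[::-1])))
for im in(o,p):
    w=blob(im,(0,0,140),(179,70,255),212,232,175,192); print("bottle cap",np.argwhere(w).mean(0))
    for r in((255,285,138,160),(262,285,165,182)):
        g=blob(im,(0,0,75),(179,80,190),*r); k=cv2.findContours(g.astype(np.uint8),0,1)[0]; k=max(k,key=cv2.contourArea); print(cv2.minEnclosingCircle(k))
E
```

```text
time_s: 55.35
eef_pos: [0.5652, -0.0531, 0.0704]
tool_rot: [-0.013, 0.707, -0.707, 0.013]
force: [-0.0, -0.1, -0.8]
width: 0.796
time_s: 55.85
eef_pos: [0.5679, -0.0534, 0.2358]
tool_rot: [0.01, -0.707, 0.707, -0.015]
force: [-0.2, 0.1, -0.1]
width: 0.803
time_s: 56.35
eef_pos: [0.5066, 0.1562, 0.2293]
tool_rot: [0.013, -0.707, 0.707, -0.012]
force: [0.5, 0.7, 0.2]
width: 0.793
time_s: 56.85
eef_pos: [0.5015, 0.3072, 0.229]
tool_rot: [0.015, -0.707, 0.707, -0.013]
force: [0.0, -0.7, -0.6]
width: 0.802
time_s: 57.35
eef_pos: [0.5028, 0.3042, 0.2309]
tool_rot: [-0.012, 0.707, -0.707, 0.012]
force: [0.1, 0.2, 0.3]
width: 0.804
module [ 0.49311668 -0.31538597] plate .4927 -.318 -1.8438994569607687
bottle cap [180.37688442 220.73366834]
((269.5, 148.5), 17.902612686157227)
((272.5, 173.0), 13.200478553771973)
bottle cap [180.88340807 220.56950673]
((269.5, 148.5), 17.902612686157227)
((272.5, 173.0), 13.200478553771973)
```

View pics/c8.png

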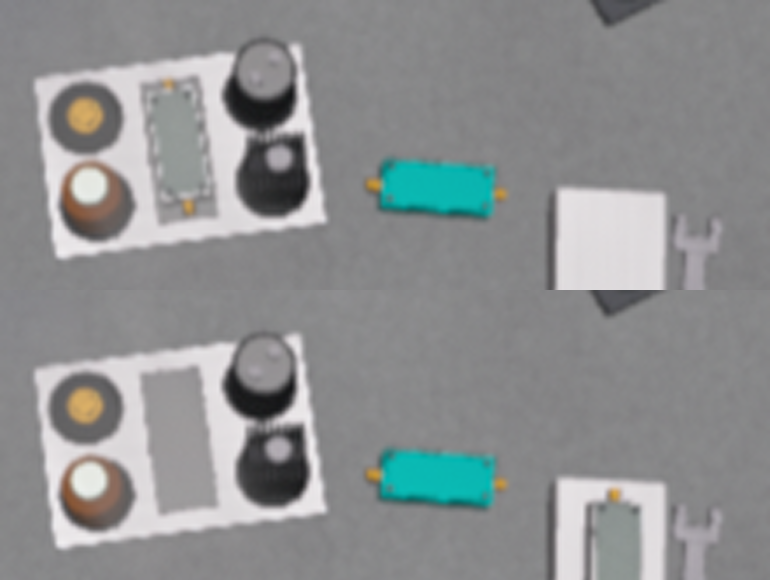

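View pics/c9.png

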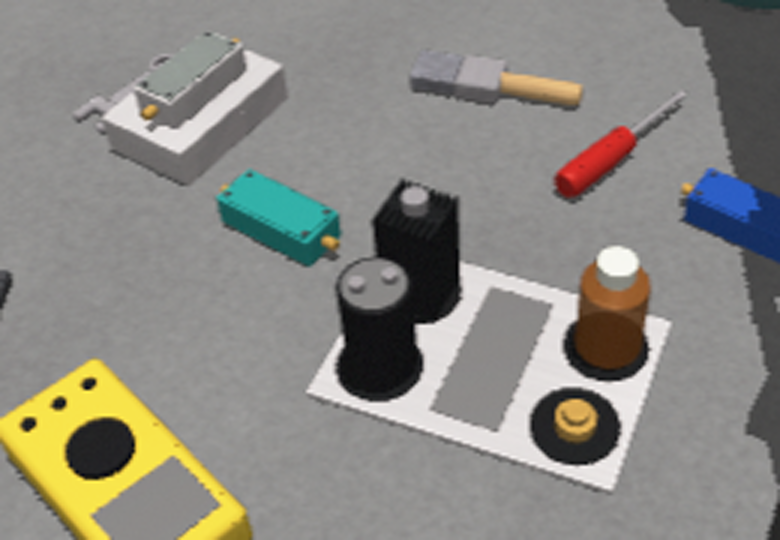

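In the top crop, all three tall things match their starting pictures to within a pixel or two. The bottle cap is at (90,185) before and (90,479-290) after, the capacitor at (265,70) and (265,72), the attenuator at (280,157) and (280,158). The scene view shows everything upright and the module flat on the plate. The gripper is clear, so I'm handing in.

```bash
python3 -c "
from plant import env
print(env.sign_off(), env.get_state()['time_s'])"
```

```text
the job is handed in; nothing more can be done
the job is handed in; nothing more can be done
```

I moved the attenuator, capacitor and bottle upright onto the mat, then set the module on the cold plate. After that I put each tall thing back on its own pad and handed the job in about 57 s into the 144 s allowed. `sign_off` gives no verdict, so I only have my own checks.

- **Module:** it lies flat, about 3 mm from the measured plate centre and within 1° of the plate's long side.
- **Tall things:** all three stand upright. By eye in the before/after top view they match their starting positions to within a pixel, roughly 3 mm. The bottle's cap measured half a pixel of shift.
- **Puck:** it looks unmoved on its pad.
- **Gripper:** it is open, raised and clear of everything.

My automatic pixel check on the capacitor and attenuator was no use: its mask caught more than their tops and gave the same numbers before and after. For those two I relied on the picture comparison and on where the gripper released them, about 1 mm from the measured pad centres. Just before handing in I moved the arm left over the mat instead of right as I had said. It stayed high and touched nothing.

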